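Release the compass cassette and hold it

TASK

Take the mallet and knock the lock plunger on the dial stage all the way down with it (with the mallet, not with the hand), then stand the mallet back upright on the bench, on its striking face. Then pinch the two side catches of the compass cassette together, lift the cassette level out of its dock to about 10 cm above where it sat, and finish while still holding it there by the pinched catches. Leave the brass compass, the bar magnet and the ceramic cup where they are.

Things in the scene. Friction and masses are not known exactly. Their poses are not given: they have to be found in the camera images.
- dock: Fixed dial stage, yaw varies: dark geared steel disc 208 mm across, 16 mm high; origin on the bench at its centre. On it an aluminium dock, 100 x 85 mm (long along x), top 52 mm above the bench; lips on its long sides leave a 60 mm opening and hold the cassette's catches. Grey lock tower 42 x 40 mm at x = 73 mm, 60 mm high. Fixed crank at x = -108 to -150 mm, 73 mm high (unused).
- plunger: Upright steel lock plunger on the tower: round cap 26 mm across on a 14 mm stem. Origin: centre of the cap's top face, 79 mm above the bench when up (start), 67 mm when fully down. Takes 7 to 10 N and stays where it is left. Going down, it draws back a flat bolt that lies over the cassette's +x end; the bolt clears only near the bottom of the travel.
- mallet: Mallet, about 0.4 kg: square brass head 30 x 30 mm, 56 mm tall, standing on its striking face; a level wooden handle 16 mm thick, 100 mm long, leaves its -x side with its axis 40 mm above the face. Origin at the centre of the striking face (underside), z up. The head can be gripped from above across its y sides.
- cassette: Compass cassette, about 0.27 kg: black block 80 x 34 mm (long along x), 40 mm high (end steps 20 mm), a brass-rimmed compass capsule on top reaching 46 mm, a steel catch on each long side. Origin at the centre of its underside, z up; seated with its axes along the dock's, underside 22 mm above the bench, about 2 mm of play.
- catch_left (a joint): Sprung catch on the cassette's +y side, in m: 0 = out (hooked under the dock's lip), 0.0065 = pushed fully in towards the cassette's middle. About 2 N starts it, 5 N brings it fully in; it springs back when let go. It clears the lip beyond about 0.004 to 0.006 depending on the play, so push it fully in.
- catch_right (a joint): The same catch on the cassette's -y side: 0 = out, 0.0065 = pushed fully in.
- catch_left_pad (a point): Middle of the outer face of the left (+y) catch plate, 50 mm above the cassette's underside. The plate is 24 mm wide (along cassette x), 4.5 mm thick, its top 62 mm above the underside (84 mm above the bench when seated, 32 mm above the dock). The two outer faces are 58 mm apart when out, 45 mm fully pinched.
- catch_right_pad (a point): The same point on the right catch plate (-y side of the cassette).
- compass: Bystander: round brass lensatic compass 58 mm across with its lid standing open, 67 mm high. Origin under the centre of its case.
- magnet: Bystander: dark steel bar magnet 20 x 100 x 12 mm lying flat. Origin at the centre of its underside.
- pivot_cup: Bystander: white ceramic pivot cup, 52 mm across and 34 mm high. Origin at the centre of its underside.
Mind the look-alikes: they are no part of the job. What is shaped like the mallet but black is not meant. There is more than one size of the cassette; the job needs the smaller.

How it is judged:
On the way, in this order (a step that is already met when the one before it is completed fails the run):
1. the mallet is brought over the plunger, which is still up (z of plunger in the frame of dock above 0.076 m and horizontal distance between mallet and plunger below 0.03 m and height (world z) of mallet above 0.072 m).
2. the plunger is knocked down, to within 2 mm of fully down (z of plunger in the frame of dock below 0.069 m), for 0.2 s.
3. the mallet stands upright on the bench again, let go (height (world z) of mallet below 0.01 m and angle between mallet's own z axis and vertical below 0.15 rad and contact force between the fingers and mallet below 0.2 N and linear speed of mallet below 0.03 m/s), for 0.2 s.
At the end, for the whole second after the job is handed in: The cassette is held still in the fingers, catches pinched in at least 4 mm each, underside 95 to 220 mm above the bench, level within 0.3 rad, touching neither dock nor mallet; plunger within 2 mm of fully down; mallet let go, standing upright (0.15 rad) on the bench (all of step 3 and height (world z) of cassette between 0.095 and 0.22 m and angle between cassette's own z axis and vertical below 0.3 rad and linear speed of cassette below 0.03 m/s and value of joint each of catch_left, catch_right above 0.004 m and contact force between the fingers and cassette above 2 N and contact force between each of dock, mallet and cassette below 0.1 N and z of plunger in the frame of dock below 0.069 m); the arm keeps its last pose, push and grip.
It fails at once if the plunger is pushed with the hand instead of the mallet (contact force between any of the arm, the fingers and plunger above 1 N).
It fails at once if the brass compass is pushed away (distance of compass from where it was at the start of the episode above 0.03 m).
It fails at once if the bar magnet is pushed away (distance of magnet from where it was at the start of the episode above 0.03 m).
It fails at once if the ceramic cup is pushed away (distance of pivot_cup from where it was at the start of the episode above 0.03 m).
It also fails if it takes over 64 s, if anything falls off the work surface, if the arm or the gripper's body presses on something with over 40 N, if the wrist force passes 120 N, or if a joint passes its speed limit or range.

ROBOT

A 6-joint arm with a two-finger parallel gripper is mounted at the origin on the work surface. World frame = base frame: x ahead of the robot, y to its left, z up, the work surface at z = 0. Lengths are in m, angles in rad, forces in N, time in s.
With the tool pointing down it reaches from about 0.25 to 0.725 m from the base axis. Payload 4 kg.
Tool frame: the origin (TCP) lies midway between the tips of the shut fingers; the grasp point (between the pads) lies 19 mm behind it; z points along the fingers, y is the line along which they close (so a half turn about z gives the same grasp; the last joint's range is limited). The gripper opens to 85 mm and grips with 20 to 120 N. Pads are 22 mm wide; open, the fingers measure 114 mm over their backs; the gripper's body (76 mm by 85 mm) begins 54 mm behind the grasp point. The pads swing forward as they close: fully open they stand 13 mm farther back than shut.
Start: joints at [-1.152, 0.241, 0.005, 1.335, 0, 1.571], TCP at [0.203, -0.457, 0.231] pointing down, gripper open.
Joint ranges: [-2.72, 2.72], [-1.05, 1.87], [-1.09, 1.28], [-1.99, 2.15], [-1.42, 1.44], [-3.14, 3.14]. Speed limits (rad/s): [2.79, 2.79, 3.14, 3.14, 3.14, 3.14].

INTERFACE

Orientations are given as a unit quaternion [x, y, z, w].
In Python, from workcell import bot, camera, job_done gives the robot as it stands.
- The arm moves only by the tool carry_out, never from a script. Its argument "plan" is a list of rows, each an object of numbers: "dx", "dy", "dz": the shift along the tool's x, y, z in mm; "twist": the turn about the tool's z in degrees; "fingers": the closure, from -1 (fully open) to 1 (shut). In form: [{"dx": .., "dy": .., "dz": .., "twist": .., "fingers": ..}, ...]. A call has exactly 5 rows; each row is the pose to reach, as a shift and turn from the pose commanded when the call began, along the tool's axes at that moment; what a row does not reach only later rows make up. A row lasts 1/12 s, in which the tool goes at most 41.7 mm and 7.16 degrees, less where a joint would pass 70% of its speed; a pose out of reach is approached as far as the arm can. A call with a gripper value outside its range is refused whole. The fingers move at their own pace and stop on an object; the grip force is fixed at half the most. Time passes only in rows, so rows that repeat a pose let the fingers close, or fill a call up. It gives the time, the measured TCP pose, the force, the opening and the grip force at its end, in the units of the state.
- bot.get_obs(): the state, without advancing time (a new reading comes with each control period).
- camera(name): name is "scene" or "top" or "wrist"; returns a dict with "image" (480x640x3 uint8, red, green, blue), "intrinsics" (3x3 intrinsics, pixels), "distortion" ([k1, k2, p1, p2, k3] as OpenCV has them; the pictures are not rectified), "eye" and "attitude" of the camera in the world. Camera axes: x right, y down, z forward; pixel columns grow to the right and rows downward; lengths in m; the calibration is good to about 2 mm. A picture is of the moment at which its call begins. There is no depth.
- job_done(): hands the job in; it is judged then, once.
The state is a dict: "clock": time; "joint_pos": joint angles; "joint_vel": joint speeds; "tau": joint torques, N m; "eef_pos": TCP position; "tool_rot": TCP orientation; "ft_force": force on the tool from outside, world axes, zero at the start; "ft_torque": the same for the moment, N m; "grip_width": finger opening in m; "grasp_force": force on a finger pad.
Only numpy, scipy, OpenCV 4.12 (cv2) and the standard library are available. Lean on these libraries where they do the work, as an engineer would, in place of code of your own. Each camera call takes 0.05 s, during which the arm holds its last target. There are 200 camera calls.

## Working session

There is one attempt and no reset: what is moved stays moved. The work goes in short steps, Python scripts to look and compute and a tool call to move; the robot and the scene stay as the last step left them, time stands still between calls to the robot, and variables do not carry over. Pictures are saved under pics/ and viewed, at most 10 in all, crops included, and the job is handed in when it is done.

Besides the shell and the picture viewer there is one more tool, called in YAML: its name, and indented under it one key for each argument. carry_out: Moves the arm, as the interface text tells. Its arguments: {"type":"object","properties":{"plan":{"type":"array","items":{"type":"object","properties":{"dx":{"type":"number"},"dy":{"type":"number"},"dz":{"type":"number"},"twist":{"type":"number"},"fingers":{"type":"number"}}}}},"required":["plan"]}

```bash
mkdir -p pics; ls
cat > h.py <<'E'
from workcell import bot,camera,job_done
import numpy as np,cv2
from scipy.spatial.transform import Rotation as R
def snap(n,f=None):
    c=camera(n)
    if f: cv2.imwrite('pics/'+f,c['image'][...,::-1])
    np.savez('%s.npz'%n,**{k:np.array(v) for k,v in c.items()})
    return c
def rot(c):
    a=np.array(c['attitude']); return R.from_quat(a).as_matrix() if a.size==4 else a.reshape(3,3)
def ray(c,px):
    p=cv2.undistortPoints(np.array(px,float).reshape(-1,1,2),np.array(c['intrinsics']),np.array(c['distortion'])).reshape(-1,2)
    return np.c_[p,np.ones(len(p))]@rot(c).T
def onz(c,px,z):
    d=ray(c,px);e=np.array(c['eye']);return e+d*((z-e[2])/d[:,2])[:,None]
def proj(c,P):
    Rm=rot(c);rv=cv2.Rodrigues(Rm.T)[0]
    return cv2.projectPoints(np.array(P,float).reshape(-1,3),rv,-Rm.T@np.array(c['eye']),np.array(c['intrinsics']),np.array(c['distortion']))[0].reshape(-1,2)
E
python3 - <<'E'
from h import *
for n in('top','scene'):
    c=snap(n,n+'0.png');print(n,c['eye'],c['attitude'],np.array(c['intrinsics']).tolist(),c['distortion'])
o=bot.get_obs();print(o)
E
```

```text
pics
top [0.40441583 0.00795598 1.20698599] [-0.69055508  0.71584593 -0.07281742  0.07345687] [[579.193896383092, 0.0, 324.8691745924303], [0.0, 579.193896383092, 236.01968682412175], [0.0, 0.0, 1.0]] [-0.07161399  0.          0.          0.          0.        ]
scene [ 1.17619518 -0.80202565  0.75841527] [ 0.85360378  0.25192871 -0.13289147 -0.43615637] [[507.8372090686512, 0.0, 312.25441157567764], [0.0, 507.8372090686512, 233.4728372331754], [0.0, 0.0, 1.0]] [-0.12945254  0.          0.          0.          0.        ]
{'clock': 0.1, 'joint_pos': array([-1.15200011e+00,  2.41363205e-01,  3.85746717e-03,  1.33522621e+00,
        7.53558825e-06,  1.57078517e+00]), 'joint_vel': array([-0.00079067, -0.0016623 ,  0.00278612, -0.00148848,  0.00080125,
       -0.00148395]), 'tau': array([-3.11975118e-04, -3.73138547e+01,  2.53009665e+01,  1.08446355e-02,
       -5.18372212e-05, -1.25397953e-06]), 'eef_pos': array([ 0.20309781, -0.45626119,  0.23048866]), 'tool_rot': array([ 9.78154590e-01,  2.07876551e-01, -1.97488642e-04, -9.47451793e-04]), 'ft_force': array([-0.29683936,  1.23358371, -0.24617843]), 'ft_torque': array([-0.0142332 , -0.00499053, -0.01410023]), 'grasp_force': 0.0, 'grip_width': 0.08520572174644862}
```

View pics/top0.png

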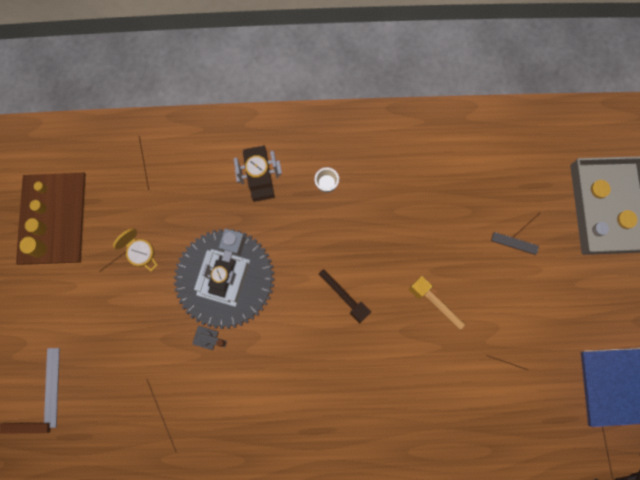

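View pics/scene0.png

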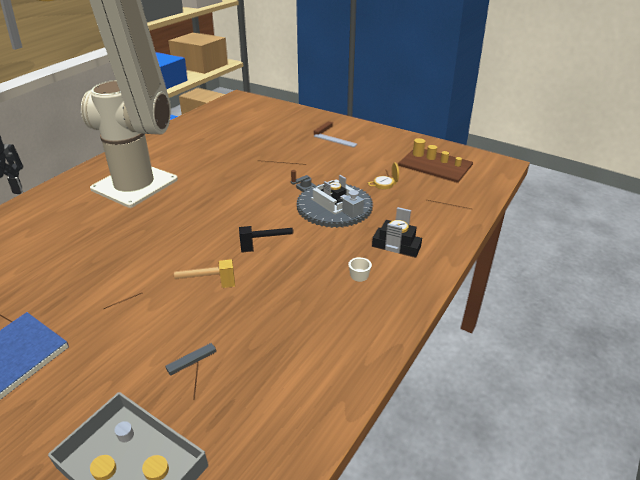

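The top view shows the brass mallet head at about (422,287) with its handle running to (462,326). The dial stage is centred at about (224,279), with the lock tower and plunger at (231,239). The seated small cassette is at (220,275), and the larger look-alike lies loose at (258,170).

Run:
```python
from h import *
c=dict(np.load('top.npz'));im=c['image'];hsv=cv2.cvtColor(im,cv2.COLOR_RGB2HSV)
a=cv2.resize(im[220:340,165:285],(480,480),interpolation=cv2.INTER_CUBIC)
s=dict(np.load('scene.npz'))['image']
b=cv2.resize(s[160:235,285:385],(640,480),interpolation=cv2.INTER_CUBIC)
m=cv2.resize(im[265:340,400:475],(320,320),interpolation=cv2.INTER_CUBIC)
out=np.zeros((480,800,3),np.uint8);out[:,:480]=a;out[:320,480:]=m
cv2.imwrite('pics/crop1.png',out[...,::-1])
sub=im[265:335,400:475].astype(int)
print(hsv[287,422],hsv[305,442],hsv[300,405])
mk=cv2.inRange(hsv,(18,150,90),(32,255,255));mk[:265]=0;mk[340:]=0;mk[:,:400]=0;mk[:,475:]=0
n,l,st,ce=cv2.connectedComponentsWithStats(mk)
for i in range(1,n):
  if st[i,4]>15:
    r=cv2.minAreaRect(np.argwhere(l==i)[:,::-1].astype(np.float32));print(st[i],ce[i],r,onz(c,[ce[i]],.056),onz(c,cv2.boxPoints(r),.056))
# disc: dark low sat
mk=((hsv[...,1]<90)&(hsv[...,2]<200)).astype(np.uint8);mk[:215]=0;mk[340:]=0;mk[:,:165]=0;mk[:,285:]=0
mk=cv2.morphologyEx(mk,cv2.MORPH_OPEN,np.ones((5,5)))
cn=max(cv2.findContours(mk,0,2)[0],key=cv2.contourArea);e=cv2.fitEllipse(cv2.convexHull(cn));print(e,onz(c,[e[0]],.016))
```

```text
[ 20 178 191] [ 15 127 191] [ 13 165 136]
[410 276  22  22 282] [420.43971631 286.9822695 ] ((420.2500305175781, 287.25), (14.849242210388184, 18.384777069091797), 45.0) [[ 0.53549544 -0.18239723  0.056     ]] [[ 0.53336688 -0.15831563  0.056     ]
 [ 0.55849321 -0.18609128  0.056     ]
 [ 0.53657676 -0.20569619  0.056     ]
 [ 0.51163439 -0.17791503  0.056     ]]
((223.7196502685547, 278.16339111328125), (96.17716979980469, 99.41769409179688), 38.705142974853516) [[0.57308781 0.21762406 0.016     ]]
```

View pics/crop1.png

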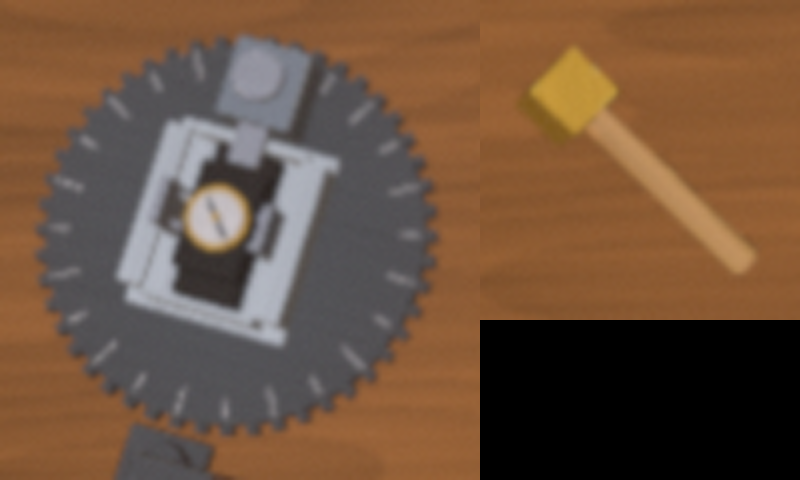

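Run:
```python
from h import *
c=dict(np.load('top.npz'))
A=lambda p:np.array(p)/4.+[165,220]-.4
M=lambda p:(np.array(p)-[480,0])*75/320.+[400,265]-.4
h=onz(c,M([[573,48],[530,92],[573,135],[617,92]]),.056);print(h,h.mean(0))
t=onz(c,M([[740,262]]),.040);d=h.mean(0)-t[0];print('tip',t,'mallet yaw',np.degrees(np.arctan2(d[1],d[0])),np.hypot(*d[:2]))
pl=onz(c,A([[258,75]]),.079)[0];dk=onz(c,A([[237,236]]),.016)[0];print('pl',pl,'disc',dk,np.hypot(*(pl-dk)[:2]),np.degrees(np.arctan2(*(pl-dk)[1::-1])))
cap=onz(c,A([[217,217]]),.068)[0];print('capsule',cap)
for z,ps in((.052,[[180,118],[340,160],[284,345],[118,280]]),(.084,[[166,205],[272,233]])):print(onz(c,A(ps),z))
print('cup,compass',onz(c,[[327,180],[140,252],[125,238]],.034),'bigcass',onz(c,[[256,167]],.07))
o=bot.get_obs();print(R.from_quat(o['tool_rot']).as_matrix().round(3))
print(np.roll(0,0))
```

```text
[[ 0.55779498 -0.18583572  0.056     ]
 [ 0.53783171 -0.16425132  0.056     ]
 [ 0.51693818 -0.18306383  0.056     ]
 [ 0.53627347 -0.20509014  0.056     ]] [ 0.53720958 -0.18456025  0.056     ]
tip [[ 0.45581199 -0.26038218  0.04      ]] mallet yaw 42.968900635818265 0.11124088139180961
pl [0.64377155 0.19572405 0.079     ] disc [0.57216492 0.21735336 0.016     ] 0.0748019862012841 -16.80732955013509
capsule [0.57470382 0.21819217 0.068     ]
[[0.62859164 0.240134   0.052     ]
 [0.60403986 0.15865218 0.052     ]
 [0.51151686 0.18759755 0.052     ]
 [0.54686075 0.27115359 0.052     ]]
[[0.57912469 0.24042826 0.084     ]
 [0.56347581 0.18819397 0.084     ]]
cup,compass [[ 0.77178268 -0.00419431  0.034     ]
 [ 0.63112519  0.38934899  0.034     ]
 [ 0.66201198  0.42210461  0.034     ]] bigcass [[0.79403532 0.14152546 0.07      ]]
[[ 0.914  0.407 -0.001]
 [ 0.407 -0.914  0.002]
 [ 0.    -0.002 -1.   ]]
0
```

The crop shows the mallet head centre at crop (573,90), the plunger cap at (258,75), and the stage centre at (237,236). The measured sizes check out: head diagonal 41 mm, plunger-to-centre distance 75 mm, and catch pads about 55 mm apart. The dock yaw is about -17°. Next I move over the mallet.

carry_out:
  plan:
    - {"dx": 20,"dy": -5,"fingers": -1}
    - {"dx": 55,"dy": -15,"fingers": -1}
    - {"dx": 93,"dy": -25,"fingers": -1}
    - {"dx": 130,"dy": -35,"fingers": -1}
    - {"dx": 167,"dy": -45,"fingers": -1}

```text
$.plan[0]: bad value
```

carry_out:
  plan:
    - {"dx": 37,"dy": -10,"fingers": -1}
    - {"dx": 74,"dy": -20,"fingers": -1}
    - {"dx": 111,"dy": -30,"fingers": -1}
    - {"dx": 148,"dy": -40,"fingers": -1}
    - {"dx": 170,"dy": -46,"fingers": -1}

```text
$.plan[0]: bad value
```

carry_out:
  plan:
    - {"dx": 20,"dy": -5,"dz": 10,"twist": -4,"fingers": -1}
    - {"dx": 45,"dy": -12,"dz": 20,"twist": -10,"fingers": -1}
    - {"dx": 65,"dy": -17,"dz": 35,"twist": -15,"fingers": -1}
    - {"dx": 78,"dy": -21,"dz": 50,"twist": -19,"fingers": -1}
    - {"dx": 78,"dy": -21,"dz": 60,"twist": -19,"fingers": -1}

```text
clock: 0.52
eef_pos: [0.267, -0.4035, 0.1696]
tool_rot: [0.93, 0.369, 0.0, -0.001]
ft_force: [0.3, 0.1, -1.0]
grip_width: 0.0853
grasp_force: 0.0
```

Run:
```python
from h import *
c=snap('wrist','w1.png');o=bot.get_obs();Rt=R.from_quat(o['tool_rot']).as_matrix();print(o['clock'],o['eef_pos'],Rt.round(3).tolist(),c['eye'],rot(c).round(3).tolist(),proj(c,[.5372,-.1846,.056]))
```

```text
0.5667 [ 0.26563574 -0.40349219  0.16794131] [[0.73, 0.683, -0.003], [0.683, -0.73, 0.005], [0.001, -0.006, -1.0]] [ 0.32803033 -0.34441591  0.31296337] [[0.685, -0.688, -0.238], [-0.728, -0.649, -0.22], [-0.003, 0.324, -0.946]] [[ 383.86022758 -498.40284216]]
```

View pics/w1.png

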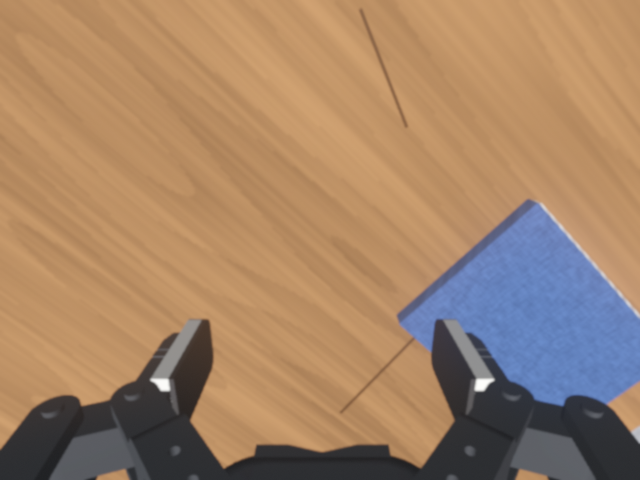

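Every row needs all five numbers, so the first two calls were refused and only the third ran. The wrist view shows just the blue pad and the fingers. I'm carrying on towards the mallet.

carry_out:
  plan:
    - {"dx": 25,"dy": 2,"dz": 0,"twist": 0,"fingers": -1}
    - {"dx": 60,"dy": 4,"dz": 0,"twist": 0,"fingers": -1}
    - {"dx": 97,"dy": 7,"dz": 0,"twist": 0,"fingers": -1}
    - {"dx": 135,"dy": 10,"dz": 0,"twist": 0,"fingers": -1}
    - {"dx": 170,"dy": 12,"dz": 0,"twist": 0,"fingers": -1}

```text
clock: 0.98
eef_pos: [0.3995, -0.2986, 0.1717]
tool_rot: [0.931, 0.365, 0.0, 0.0]
ft_force: [-0.4, -0.0, -0.8]
grip_width: 0.0853
grasp_force: 0.0
```

carry_out:
  plan:
    - {"dx": 30,"dy": 2,"dz": 0,"twist": 0,"fingers": -1}
    - {"dx": 60,"dy": 5,"dz": 0,"twist": 0,"fingers": -1}
    - {"dx": 90,"dy": 8,"dz": 0,"twist": 0,"fingers": -1}
    - {"dx": 110,"dy": 11,"dz": 0,"twist": 0,"fingers": -1}
    - {"dx": 120,"dy": 13,"dz": 0,"twist": 0,"fingers": -1}

```text
clock: 1.4
eef_pos: [0.497, -0.2257, 0.1714]
tool_rot: [0.93, 0.367, 0.0, 0.0]
ft_force: [0.6, 0.2, 0.1]
grip_width: 0.0855
grasp_force: 0.0
```

Run:
```python
from h import *
c=snap('wrist','w2.png');o=bot.get_obs();Rt=R.from_quat(o['tool_rot']).as_matrix();print(o['clock'],o['eef_pos'],Rt.round(3).tolist(),c['eye'],rot(c).round(3).tolist(),proj(c,[.5372,-.1846,.056]))
```

```text
1.45 [ 0.4976279  -0.22548132  0.17133667] [[0.73, 0.683, 0.001], [0.683, -0.73, 0.0], [0.001, 0.001, -1.0]] [ 0.55798503 -0.1664035   0.31475199] [[0.682, -0.692, -0.238], [-0.731, -0.645, -0.222], [0.0, 0.325, -0.946]] [[320.49563892 153.50886573]]
```

View pics/w2.png

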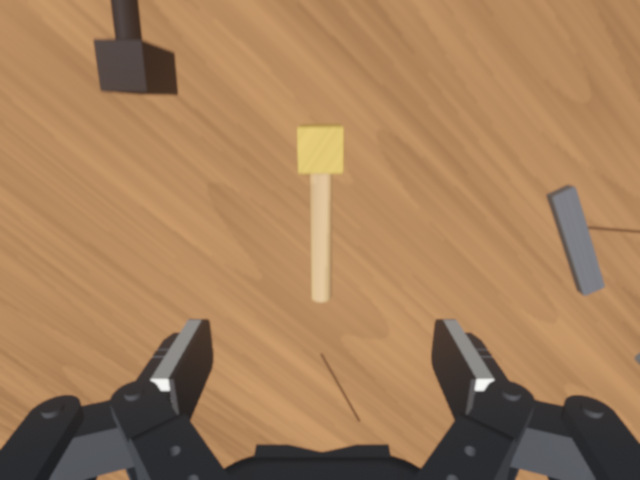

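The wrist view shows the mallet square to the gripper, with the head at (320,150), 4 px from the prediction. I descend and grip it.

carry_out:
  plan:
    - {"dx": 20,"dy": -1,"dz": 10,"twist": 0,"fingers": -1}
    - {"dx": 45,"dy": -1.5,"dz": 30,"twist": 0,"fingers": -1}
    - {"dx": 58,"dy": -1.5,"dz": 60,"twist": 0,"fingers": -1}
    - {"dx": 58,"dy": -1.5,"dz": 90,"twist": 0,"fingers": -1}
    - {"dx": 58,"dy": -1.5,"dz": 110,"twist": 0,"fingers": -1}

```text
clock: 1.87
eef_pos: [0.5349, -0.1862, 0.0587]
tool_rot: [0.931, 0.366, -0.001, -0.001]
ft_force: [-1.0, 0.1, -0.7]
grip_width: 0.0854
grasp_force: 0.0
```

carry_out:
  plan:
    - {"dx": 0,"dy": 0,"dz": 15,"twist": 0,"fingers": -1}
    - {"dx": 0,"dy": 0,"dz": 28,"twist": 0,"fingers": -1}
    - {"dx": 0,"dy": 0,"dz": 36,"twist": 0,"fingers": -1}
    - {"dx": 0,"dy": 0,"dz": 36,"twist": 0,"fingers": -1}
    - {"dx": 0,"dy": 0,"dz": 36,"twist": 0,"fingers": -0.2}

```text
clock: 2.28
eef_pos: [0.536, -0.1867, 0.0254]
tool_rot: [0.931, 0.366, -0.0, -0.0]
ft_force: [-1.1, -0.3, 0.2]
grip_width: 0.0754
grasp_force: 0.0
```

carry_out:
  plan:
    - {"dx": 0,"dy": 0,"dz": 0,"twist": 0,"fingers": 0.2}
    - {"dx": 0,"dy": 0,"dz": 0,"twist": 0,"fingers": 0.4}
    - {"dx": 0,"dy": 0,"dz": 0,"twist": 0,"fingers": 1}
    - {"dx": 0,"dy": 0,"dz": 0,"twist": 0,"fingers": 1}
    - {"dx": 0,"dy": 0,"dz": 0,"twist": 0,"fingers": 1}

```text
clock: 2.7
eef_pos: [0.5375, -0.1862, 0.0265]
tool_rot: [0.93, 0.366, 0.001, 0.001]
ft_force: [-0.1, -1.5, 3.6]
grip_width: 0.0291
grasp_force: 60.5
```

carry_out:
  plan:
    - {"dx": 0,"dy": 0,"dz": 0,"twist": 0,"fingers": 1}
    - {"dx": 0,"dy": 0,"dz": 0,"twist": 0,"fingers": 1}
    - {"dx": 0,"dy": 0,"dz": 0,"twist": 0,"fingers": 1}
    - {"dx": 0,"dy": 0,"dz": 0,"twist": 0,"fingers": 1}
    - {"dx": 0,"dy": 0,"dz": 0,"twist": 0,"fingers": 1}

```text
clock: 3.12
eef_pos: [0.5375, -0.1862, 0.0264]
tool_rot: [0.93, 0.366, 0.001, 0.001]
ft_force: [-0.7, -1.3, 5.9]
grip_width: 0.0286
grasp_force: 60.8
```

carry_out:
  plan:
    - {"dx": 0,"dy": 0,"dz": -15,"twist": 0,"fingers": 1}
    - {"dx": 0,"dy": 0,"dz": -40,"twist": 0,"fingers": 1}
    - {"dx": 0,"dy": 0,"dz": -70,"twist": 0,"fingers": 1}
    - {"dx": 10,"dy": -6,"dz": -95,"twist": 0,"fingers": 1}
    - {"dx": 30,"dy": -18,"dz": -110,"twist": 0,"fingers": 1}

```text
clock: 3.53
eef_pos: [0.5461, -0.1539, 0.137]
tool_rot: [0.931, 0.365, 0.0, 0.001]
ft_force: [0.8, -1.0, -4.3]
grip_width: 0.029
grasp_force: 60.2
```

carry_out:
  plan:
    - {"dx": 25,"dy": -15,"dz": 0,"twist": 0,"fingers": 1}
    - {"dx": 50,"dy": -31,"dz": 0,"twist": 0,"fingers": 1}
    - {"dx": 80,"dy": -49,"dz": 0,"twist": 0,"fingers": 1}
    - {"dx": 110,"dy": -67,"dz": 0,"twist": 0,"fingers": 1}
    - {"dx": 140,"dy": -85,"dz": 0,"twist": 0,"fingers": 1}

```text
clock: 3.95
eef_pos: [0.5895, 0.0071, 0.1337]
tool_rot: [0.93, 0.366, -0.002, -0.001]
ft_force: [0.5, -0.9, -4.1]
grip_width: 0.0291
grasp_force: 60.3
```

carry_out:
  plan:
    - {"dx": 30,"dy": -18,"dz": 0,"twist": 0,"fingers": 1}
    - {"dx": 60,"dy": -37,"dz": 0,"twist": 0,"fingers": 1}
    - {"dx": 85,"dy": -52,"dz": 0,"twist": 0,"fingers": 1}
    - {"dx": 100,"dy": -61,"dz": 0,"twist": 0,"fingers": 1}
    - {"dx": 110,"dy": -67,"dz": 0,"twist": 0,"fingers": 1}

```text
clock: 4.37
eef_pos: [0.6244, 0.1323, 0.1331]
tool_rot: [0.93, 0.368, -0.002, -0.001]
ft_force: [-0.0, -0.1, -4.4]
grip_width: 0.0292
grasp_force: 60.3
```

Run:
```python
from h import *
w=snap('wrist','w3.png');t=snap('top');s=snap('scene');o=bot.get_obs();Rt=R.from_quat(o['tool_rot']).as_matrix();print(o['clock'],o['eef_pos'],Rt.round(3).tolist())
cr=lambda im,x,y,a,b,W,H:cv2.resize(im[y:y+b,x:x+a],(W,H),interpolation=cv2.INTER_CUBIC)
out=np.zeros((600,800,3),np.uint8)
out[:300,:400]=cv2.resize(w['image'],(400,300))
out[:300,400:]=cr(t['image'],165,200,160,120,400,300)
out[300:,:400]=cr(s['image'],270,110,160,120,400,300)
cv2.imwrite('pics/c3.png',out[...,::-1])
print(proj(w,[[.644,.196,.079],[.573,.2174,.016],[.63,.389,.03]]),proj(s,[.644,.196,.079]))
```

```text
4.5167 [0.62450861 0.12972072 0.13380947] [[0.731, 0.683, -0.003], [0.683, -0.731, -0.001], [-0.003, -0.001, -1.0]]
[[259.96179848 165.46840011]
 [184.02163871 207.00025653]
 [-15.93477938 -74.17132146]] [[352.4472153  191.92384942]]
```

View pics/c3.png

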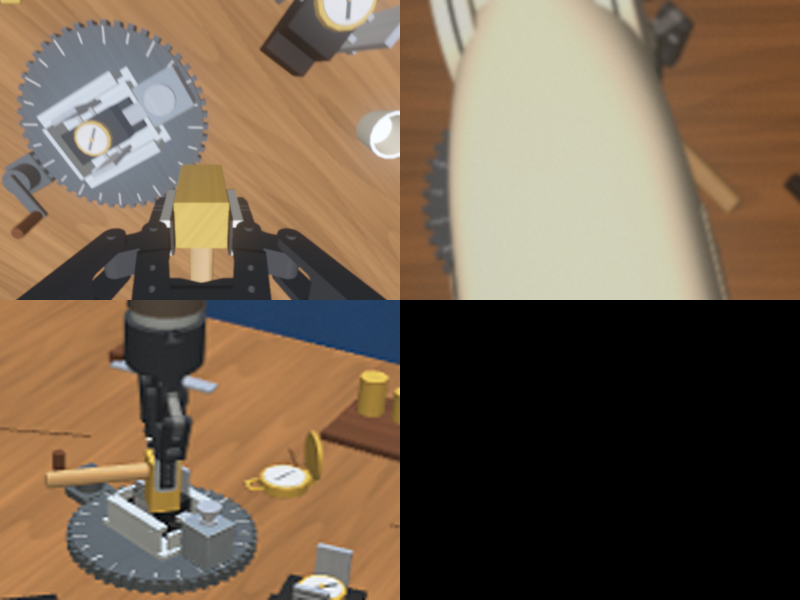

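The wrist crop shows the plunger cap at full-image (256,160), predicted (260,165). The scene crop shows the head held upright, clear of the stage. I work out the remaining shift, then strike.

Run:
```python
from h import *
w=dict(np.load('wrist.npz'));o=bot.get_obs();Rt=R.from_quat(o['tool_rot']).as_matrix()
im=w['image'];g=cv2.cvtColor(im,cv2.COLOR_RGB2GRAY)
print(onz(w,[[256,160],[256,164.5]],.079))
cc=cv2.HoughCircles(cv2.medianBlur(g,3)[110:270,80:330],cv2.HOUGH_GRADIENT,1,30,param1=80,param2=18,minRadius=18,maxRadius=36)
for q in cc[0]: 
  p=[q[0]+80,q[1]+110];print(p,q[2],onz(w,[p],.079),onz(w,[p],.068))
for P in([.644,.196],onz(w,[[256,164.5]],.079)[0][:2]):
  print((Rt.T@(np.r_[P,o['eef_pos'][2]]-o['eef_pos'])*1000).round(1))
```

```text
[[0.64472133 0.19921451 0.079     ]
 [0.64300456 0.19777226 0.079     ]]
[np.float32(143.5), np.float32(225.5)] 33.2 [[0.57728782 0.22098016 0.079     ]] [[0.57123041 0.22261541 0.068     ]]
[np.float32(251.5), np.float32(163.5)] 28.6 [[0.64183727 0.19975058 0.079     ]] [[0.63938048 0.20020162 0.068     ]]
[ 59.5 -35.1  -0.1]
[ 60.  -37.1  -0.1]
```

carry_out:
  plan:
    - {"dx": 15,"dy": -9,"dz": 0,"twist": 0,"fingers": 1}
    - {"dx": 35,"dy": -21,"dz": 0,"twist": 0,"fingers": 1}
    - {"dx": 52,"dy": -31,"dz": 0,"twist": 0,"fingers": 1}
    - {"dx": 60,"dy": -36,"dz": 0,"twist": 0,"fingers": 1}
    - {"dx": 60,"dy": -36,"dz": 0,"twist": 0,"fingers": 1}

```text
clock: 4.93
eef_pos: [0.6448, 0.1971, 0.1347]
tool_rot: [0.93, 0.367, -0.0, -0.0]
ft_force: [0.5, 0.5, -5.1]
grip_width: 0.0291
grasp_force: 60.2
```

carry_out:
  plan:
    - {"dx": 0,"dy": 0,"dz": 8,"twist": 0,"fingers": 1}
    - {"dx": 0,"dy": 0,"dz": 18,"twist": 0,"fingers": 1}
    - {"dx": 0,"dy": 0,"dz": 25,"twist": 0,"fingers": 1}
    - {"dx": 0,"dy": 0,"dz": 32,"twist": 0,"fingers": 1}
    - {"dx": 0,"dy": 0,"dz": 36,"twist": 0,"fingers": 1}

```text
clock: 5.35
eef_pos: [0.6438, 0.195, 0.0986]
tool_rot: [0.931, 0.366, -0.001, 0.0]
ft_force: [-4.1, -3.5, 3.8]
grip_width: 0.0296
grasp_force: 61.1
```

carry_out:
  plan:
    - {"dx": 0,"dy": 0,"dz": 2,"twist": 0,"fingers": 1}
    - {"dx": 0,"dy": 0,"dz": 4,"twist": 0,"fingers": 1}
    - {"dx": 0,"dy": 0,"dz": 5,"twist": 0,"fingers": 1}
    - {"dx": 0,"dy": 0,"dz": 5,"twist": 0,"fingers": 1}
    - {"dx": 0,"dy": 0,"dz": 5,"twist": 0,"fingers": 1}

```text
clock: 5.77
eef_pos: [0.6453, 0.1967, 0.0949]
tool_rot: [0.93, 0.366, 0.001, 0.0]
ft_force: [-2.5, -3.2, 3.5]
grip_width: 0.0294
grasp_force: 61.1
```

carry_out:
  plan:
    - {"dx": 0,"dy": 0,"dz": 1,"twist": 0,"fingers": 1}
    - {"dx": 0,"dy": 0,"dz": 2,"twist": 0,"fingers": 1}
    - {"dx": 0,"dy": 0,"dz": 3,"twist": 0,"fingers": 1}
    - {"dx": 0,"dy": 0,"dz": 3,"twist": 0,"fingers": 1}
    - {"dx": 0,"dy": 0,"dz": 3,"twist": 0,"fingers": 1}

```text
clock: 6.18
eef_pos: [0.6454, 0.1967, 0.0934]
tool_rot: [0.93, 0.366, 0.001, 0.0]
ft_force: [-4.8, -4.5, 10.2]
grip_width: 0.0293
grasp_force: 62.2
```

carry_out:
  plan:
    - {"dx": 0,"dy": 0,"dz": 1,"twist": 0,"fingers": 1}
    - {"dx": 0,"dy": 0,"dz": 2,"twist": 0,"fingers": 1}
    - {"dx": 0,"dy": 0,"dz": 3,"twist": 0,"fingers": 1}
    - {"dx": 0,"dy": 0,"dz": 3,"twist": 0,"fingers": 1}
    - {"dx": 0,"dy": 0,"dz": 3,"twist": 0,"fingers": 1}

```text
clock: 6.6
eef_pos: [0.6454, 0.1968, 0.0933]
tool_rot: [0.93, 0.366, 0.002, 0.0]
ft_force: [-7.9, -6.8, 21.9]
grip_width: 0.029
grasp_force: 63.7
```

carry_out:
  plan:
    - {"dx": 0,"dy": 0,"dz": -6,"twist": 0,"fingers": 1}
    - {"dx": 0,"dy": 0,"dz": -16,"twist": 0,"fingers": 1}
    - {"dx": 0,"dy": 0,"dz": -32,"twist": 0,"fingers": 1}
    - {"dx": -15,"dy": 9,"dz": -47,"twist": 0,"fingers": 1}
    - {"dx": -40,"dy": 24,"dz": -47,"twist": 0,"fingers": 1}

```text
clock: 7.02
eef_pos: [0.6347, 0.156, 0.1378]
tool_rot: [0.929, 0.369, 0.004, -0.001]
ft_force: [1.3, -1.0, -3.9]
grip_width: 0.0292
grasp_force: 60.3
```

carry_out:
  plan:
    - {"dx": -30,"dy": 18,"dz": 0,"twist": 0,"fingers": 1}
    - {"dx": -60,"dy": 36,"dz": 0,"twist": 0,"fingers": 1}
    - {"dx": -90,"dy": 55,"dz": 0,"twist": 0,"fingers": 1}
    - {"dx": -120,"dy": 73,"dz": 0,"twist": 0,"fingers": 1}
    - {"dx": -150,"dy": 91,"dz": 0,"twist": 0,"fingers": 1}

```text
clock: 7.43
eef_pos: [0.584, -0.0175, 0.1344]
tool_rot: [0.93, 0.367, 0.0, -0.001]
ft_force: [0.8, -0.2, -4.1]
grip_width: 0.0292
grasp_force: 60.2
```

carry_out:
  plan:
    - {"dx": -30,"dy": 18,"dz": 0,"twist": 0,"fingers": 1}
    - {"dx": -60,"dy": 36,"dz": 0,"twist": 0,"fingers": 1}
    - {"dx": -90,"dy": 55,"dz": 0,"twist": 0,"fingers": 1}
    - {"dx": -120,"dy": 73,"dz": 0,"twist": 0,"fingers": 1}
    - {"dx": -135,"dy": 82,"dz": 0,"twist": 0,"fingers": 1}

```text
clock: 7.85
eef_pos: [0.5407, -0.1722, 0.1345]
tool_rot: [0.931, 0.365, -0.0, 0.0]
ft_force: [1.4, -0.4, -4.2]
grip_width: 0.0287
grasp_force: 60.2
```

carry_out:
  plan:
    - {"dx": -10,"dy": 6,"dz": 15,"twist": 0,"fingers": 1}
    - {"dx": -15,"dy": 9,"dz": 35,"twist": 0,"fingers": 1}
    - {"dx": -15,"dy": 9,"dz": 60,"twist": 0,"fingers": 1}
    - {"dx": -15,"dy": 9,"dz": 80,"twist": 0,"fingers": 1}
    - {"dx": -15,"dy": 9,"dz": 95,"twist": 0,"fingers": 1}

```text
clock: 8.27
eef_pos: [0.5359, -0.1851, 0.0374]
tool_rot: [0.93, 0.366, -0.001, -0.001]
ft_force: [-0.7, 0.3, -4.8]
grip_width: 0.0291
grasp_force: 60.2
```

carry_out:
  plan:
    - {"dx": 0,"dy": 0,"dz": 5,"twist": 0,"fingers": 1}
    - {"dx": 0,"dy": 0,"dz": 8,"twist": 0,"fingers": 1}
    - {"dx": 0,"dy": 0,"dz": 11,"twist": 0,"fingers": 1}
    - {"dx": 0,"dy": 0,"dz": 13,"twist": 0,"fingers": 1}
    - {"dx": 0,"dy": 0,"dz": 13,"twist": 0,"fingers": 1}

```text
clock: 8.68
eef_pos: [0.5374, -0.1858, 0.0278]
tool_rot: [0.93, 0.367, 0.001, 0.0]
ft_force: [-0.3, 0.6, -4.7]
grip_width: 0.0291
grasp_force: 60.0
```

carry_out:
  plan:
    - {"dx": 0,"dy": 0,"dz": 1,"twist": 0,"fingers": 1}
    - {"dx": 0,"dy": 0,"dz": 1,"twist": 0,"fingers": 1}
    - {"dx": 0,"dy": 0,"dz": 2,"twist": 0,"fingers": 1}
    - {"dx": 0,"dy": 0,"dz": 2,"twist": 0,"fingers": 1}
    - {"dx": 0,"dy": 0,"dz": 2,"twist": 0,"fingers": 1}

```text
clock: 9.1
eef_pos: [0.5372, -0.1859, 0.0264]
tool_rot: [0.93, 0.366, 0.001, 0.001]
ft_force: [-1.8, 0.4, 2.8]
grip_width: 0.0293
grasp_force: 61.0
```

Contact with the bench is confirmed, so I open, wait and rise.

carry_out:
  plan:
    - {"dx": 0,"dy": 0,"dz": 0,"twist": 0,"fingers": -0.2}
    - {"dx": 0,"dy": 0,"dz": 0,"twist": 0,"fingers": -1}
    - {"dx": 0,"dy": 0,"dz": 0,"twist": 0,"fingers": -1}
    - {"dx": 0,"dy": 0,"dz": 0,"twist": 0,"fingers": -1}
    - {"dx": 0,"dy": 0,"dz": 0,"twist": 0,"fingers": -1}

```text
clock: 9.52
eef_pos: [0.5367, -0.1858, 0.0253]
tool_rot: [0.93, 0.366, 0.0, 0.0]
ft_force: [-0.0, 0.9, 0.8]
grip_width: 0.0853
grasp_force: 0.0
```

carry_out:
  plan:
    - {"dx": 0,"dy": 0,"dz": 0,"twist": 0,"fingers": -1}
    - {"dx": 0,"dy": 0,"dz": 0,"twist": 0,"fingers": -1}
    - {"dx": 0,"dy": 0,"dz": 0,"twist": 0,"fingers": -1}
    - {"dx": 0,"dy": 0,"dz": 0,"twist": 0,"fingers": -1}
    - {"dx": 0,"dy": 0,"dz": -8,"twist": 0,"fingers": -1}

```text
clock: 9.93
eef_pos: [0.5353, -0.1853, 0.032]
tool_rot: [0.93, 0.366, -0.001, -0.001]
ft_force: [-0.4, -0.4, 0.4]
grip_width: 0.0852
grasp_force: 0.0
```

carry_out:
  plan:
    - {"dx": 0,"dy": 0,"dz": -20,"twist": 0,"fingers": -1}
    - {"dx": 0,"dy": 0,"dz": -45,"twist": 0,"fingers": -1}
    - {"dx": 0,"dy": 0,"dz": -75,"twist": 0,"fingers": -1}
    - {"dx": 0,"dy": 0,"dz": -105,"twist": 0,"fingers": -1}
    - {"dx": 0,"dy": 0,"dz": -135,"twist": 0,"fingers": -1}

```text
clock: 10.35
eef_pos: [0.5363, -0.1856, 0.1703]
tool_rot: [0.93, 0.366, 0.0, 0.0]
ft_force: [0.9, -0.6, -0.5]
grip_width: 0.0854
grasp_force: 0.0
```

carry_out:
  plan:
    - {"dx": 30,"dy": -20,"dz": 0,"twist": -6,"fingers": -1}
    - {"dx": 65,"dy": -43,"dz": 0,"twist": -12,"fingers": -1}
    - {"dx": 100,"dy": -66,"dz": 0,"twist": -18,"fingers": -1}
    - {"dx": 135,"dy": -89,"dz": 0,"twist": -24,"fingers": -1}
    - {"dx": 170,"dy": -112,"dz": 0,"twist": -30,"fingers": -1}

```text
clock: 10.77
eef_pos: [0.5846, 0.0129, 0.1693]
tool_rot: [0.803, 0.597, 0.0, 0.0]
ft_force: [0.6, 0.5, -0.0]
grip_width: 0.0854
grasp_force: 0.0
```

carry_out:
  plan:
    - {"dx": 38,"dy": -2,"dz": 0,"twist": -6,"fingers": -1}
    - {"dx": 77,"dy": -4,"dz": 0,"twist": -12,"fingers": -1}
    - {"dx": 116,"dy": -6,"dz": 0,"twist": -18,"fingers": -1}
    - {"dx": 155,"dy": -8,"dz": 0,"twist": -24,"fingers": -1}
    - {"dx": 192,"dy": -10,"dz": 0,"twist": -30,"fingers": -1}

```text
clock: 11.18
eef_pos: [0.6311, 0.2, 0.1691]
tool_rot: [0.62, 0.784, 0.0, 0.0]
ft_force: [0.5, -0.5, 0.5]
grip_width: 0.0855
grasp_force: 0.0
```

carry_out:
  plan:
    - {"dx": 0,"dy": 0,"dz": 0,"twist": -6,"fingers": -1}
    - {"dx": 0,"dy": 0,"dz": 0,"twist": -12,"fingers": -1}
    - {"dx": 0,"dy": 0,"dz": 0,"twist": -18,"fingers": -1}
    - {"dx": 0,"dy": 0,"dz": 0,"twist": -24,"fingers": -1}
    - {"dx": 0,"dy": 0,"dz": 0,"twist": -30,"fingers": -1}

```text
clock: 11.6
eef_pos: [0.6308, 0.1981, 0.1688]
tool_rot: [0.396, 0.918, 0.0, 0.0]
ft_force: [-0.6, -0.6, 0.6]
grip_width: 0.0855
grasp_force: 0.0
```

carry_out:
  plan:
    - {"dx": 0,"dy": 0,"dz": 0,"twist": -6,"fingers": -1}
    - {"dx": 0,"dy": 0,"dz": 0,"twist": -12,"fingers": -1}
    - {"dx": 0,"dy": 0,"dz": 0,"twist": -18,"fingers": -1}
    - {"dx": 0,"dy": 0,"dz": 0,"twist": -24,"fingers": -1}
    - {"dx": 0,"dy": 0,"dz": 0,"twist": -30,"fingers": -1}

```text
clock: 12.02
eef_pos: [0.6309, 0.1978, 0.1689]
tool_rot: [0.145, 0.989, 0.0, 0.0]
ft_force: [0.6, -0.0, 0.2]
grip_width: 0.0856
grasp_force: 0.0
```

Run:
```python
from h import *
w=snap('wrist','w4.png');s=snap('scene');t=snap('top');o=bot.get_obs();Rt=R.from_quat(o['tool_rot']).as_matrix();print(o['clock'],o['joint_pos'].round(2),o['eef_pos'],Rt.round(3).tolist())
cr=lambda im,x,y,a,b,W,H:cv2.resize(im[y:y+b,x:x+a],(W,H),interpolation=cv2.INTER_CUBIC)
out=np.zeros((600,800,3),np.uint8)
out[:480,:640]=w['image']
out[480:,:160]=cr(t['image'],380,250,100,75,160,120)
out[480:,160:320]=cr(s['image'],150,230,100,75,160,120)
out[480:,320:480]=cr(s['image'],290,140,100,75,160,120)
cv2.imwrite('pics/c4.png',out[...,::-1])
```

```text
12.1667 [0.3  0.6  0.38 1.36 0.   0.6 ] [0.63093089 0.19776804 0.16879041] [[-0.956, 0.295, 0.0], [0.295, 0.956, 0.0], [-0.0, 0.0, -1.0]]
```

View pics/c4.png

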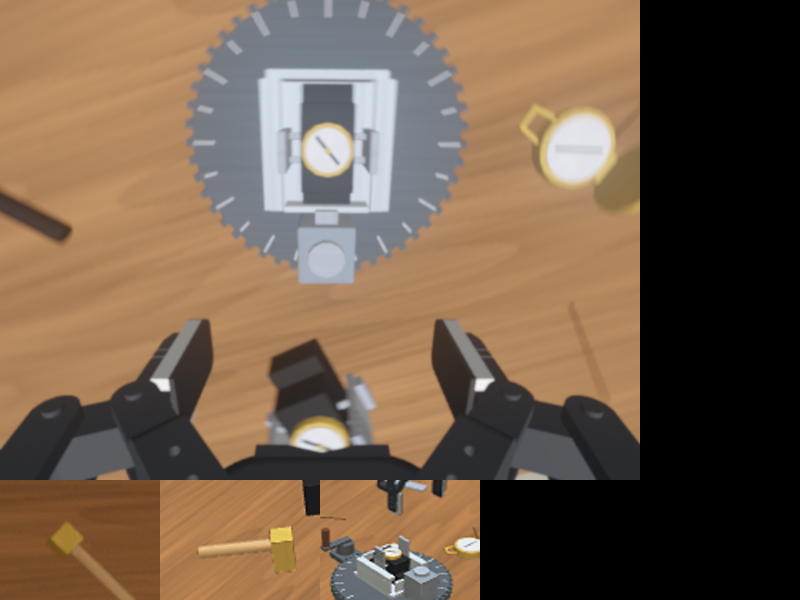

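The wrist view shows the seated cassette squarely aligned. The capsule is at (327,150), the catch plates at about (283,150) and (373,150), and the bolt is drawn back at (326,217). The mallet stands upright where it was. I work out the approach.

Run:
```python
from h import *
w=dict(np.load('wrist.npz'));o=bot.get_obs();Rt=R.from_quat(o['tool_rot']).as_matrix();e=o['eef_pos']
T=lambda P:((P-e)@Rt*1000).round(1)
print('capsule',T(onz(w,[[327.5,150],[327.5,154.5]],.068)),'catches',T(onz(w,[[283,151],[373,151]],.08)),'plunger',T(onz(w,[[326,260]],.067)),'disc',T(onz(w,[[327,135]],.016)))
print('TCP px',proj(w,e),'fingers mid', T(onz(w,[[322,320]],e[2]+.013)))
print('top est',T(np.array([[.573,.2174,0],[.5747,.2182,0]])))
```

```text
capsule [[ 61.    4.8 100.8]
 [ 58.3   4.8 100.8]] catches [[ 61.5 -21.5  88.8]
 [ 61.8  31.3  88.8]] plunger [[-12.1   4.6 101.8]] disc [[ 66.8   5.1 152.8]]
TCP px [[317.78358606 322.22883849]] fingers mid [[  8.7   1.7 -13. ]]
top est [[ 61.2   1.6 168.8]
 [ 59.8   2.9 168.8]]
```

carry_out:
  plan:
    - {"dx": 15,"dy": 1,"dz": 0,"twist": 0,"fingers": -1}
    - {"dx": 40,"dy": 2,"dz": 5,"twist": 0,"fingers": -1}
    - {"dx": 57,"dy": 3,"dz": 20,"twist": 0,"fingers": -1}
    - {"dx": 60,"dy": 3,"dz": 45,"twist": 0,"fingers": -1}
    - {"dx": 60,"dy": 3,"dz": 65,"twist": 0,"fingers": -1}

```text
clock: 12.58
eef_pos: [0.5733, 0.2189, 0.1034]
tool_rot: [0.148, 0.989, 0.0, 0.0]
ft_force: [0.3, -0.8, -1.1]
grip_width: 0.0855
grasp_force: 0.0
```

carry_out:
  plan:
    - {"dx": 0,"dy": 0,"dz": 10,"twist": 0,"fingers": -1}
    - {"dx": 0,"dy": 0,"dz": 25,"twist": 0,"fingers": -1}
    - {"dx": 0,"dy": 0,"dz": 38,"twist": 0,"fingers": -1}
    - {"dx": 0,"dy": 0,"dz": 47,"twist": 0,"fingers": -1}
    - {"dx": 0,"dy": 0,"dz": 50,"twist": 0,"fingers": -1}

```text
clock: 13.0
eef_pos: [0.5738, 0.2178, 0.0519]
tool_rot: [0.148, 0.989, -0.001, -0.001]
ft_force: [-0.5, -0.7, -1.2]
grip_width: 0.0849
grasp_force: 0.0
```

Run:
```python
from h import *
w=snap('wrist');s=snap('scene');o=bot.get_obs();print(o['clock'],o['eef_pos'],o['ft_force'])
out=np.zeros((480,800,3),np.uint8)
out[:300,:400]=cv2.resize(w['image'],(400,300))
out[:300,400:]=cv2.resize(s['image'][140:230,280:400],(400,300),interpolation=cv2.INTER_CUBIC)
cv2.imwrite('pics/c5.png',out[:300,:,::-1])
```

```text
13.1 [0.57439433 0.2180292  0.0530084 ] [ 0.2205726  -0.26097249  0.16873509]
```

View pics/c5.png

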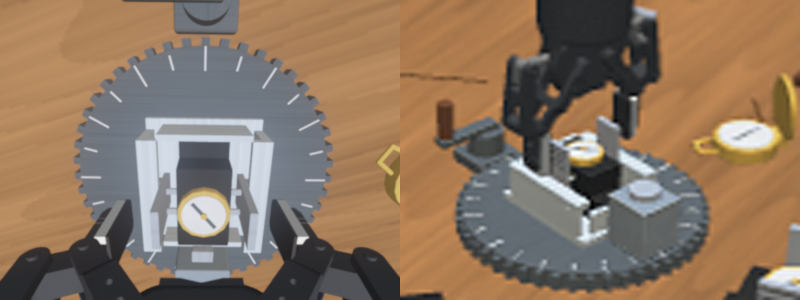

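The wrist crop shows the fingers centred outside both catch plates, at (157,205) and (248,205) against finger tips at about (125,205) and (280,205). Nothing is touching, so I pinch.

carry_out:
  plan:
    - {"dx": 0,"dy": 0,"dz": -1,"twist": 0,"fingers": -0.5}
    - {"dx": 0,"dy": 0,"dz": -1,"twist": 0,"fingers": -0.2}
    - {"dx": 0,"dy": 0,"dz": -1,"twist": 0,"fingers": 0}
    - {"dx": 0,"dy": 0,"dz": -1,"twist": 0,"fingers": 0.3}
    - {"dx": 0,"dy": 0,"dz": -1,"twist": 0,"fingers": 1}

```text
clock: 13.52
eef_pos: [0.5759, 0.2188, 0.0571]
tool_rot: [0.148, 0.989, 0.001, 0.002]
ft_force: [-1.9, -0.9, 8.3]
grip_width: 0.0385
grasp_force: 61.1
```

carry_out:
  plan:
    - {"dx": 0,"dy": 0,"dz": 0,"twist": 0,"fingers": 1}
    - {"dx": 0,"dy": 0,"dz": 0,"twist": 0,"fingers": 1}
    - {"dx": 0,"dy": 0,"dz": 0,"twist": 0,"fingers": 1}
    - {"dx": 0,"dy": 0,"dz": 0,"twist": 0,"fingers": 1}
    - {"dx": 0,"dy": 0,"dz": 0,"twist": 0,"fingers": 1}

```text
clock: 13.93
eef_pos: [0.5759, 0.2188, 0.0572]
tool_rot: [0.148, 0.989, 0.001, 0.002]
ft_force: [-1.0, -0.1, 8.3]
grip_width: 0.0387
grasp_force: 61.1
```

Run:
```python
from h import *
w=snap('wrist');s=snap('scene')
out=np.zeros((600,800,3),np.uint8)
out[:600,:400]=cv2.resize(w['image'][270:480,250:390],(400,600),interpolation=cv2.INTER_CUBIC)
out[:600,400:]=cv2.resize(s['image'][130:220,305:365],(400,600),interpolation=cv2.INTER_CUBIC)
cv2.imwrite('pics/c6.png',out[...,::-1])
```

```text
(no output)
```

View pics/c6.png

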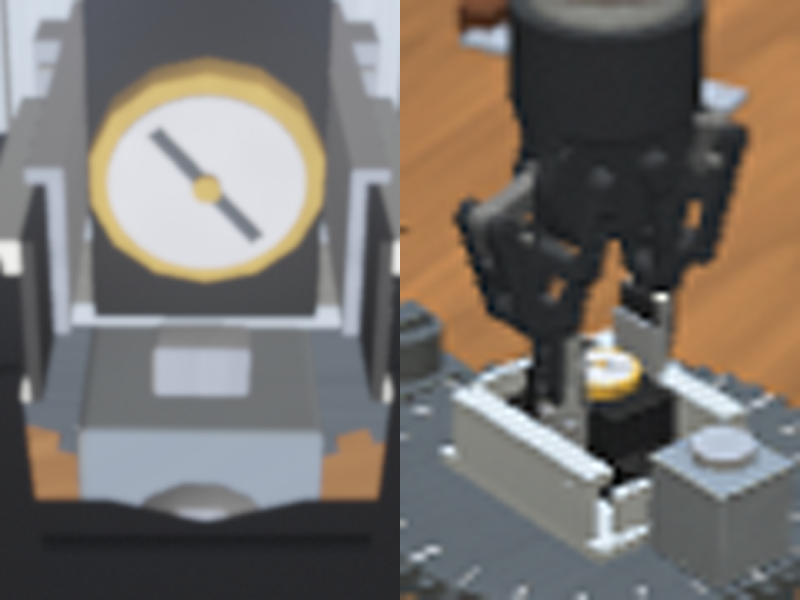

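The fingers are on the outer faces of both plates. The tips press lightly downward (8 N). I try a slow lift while watching the force.

carry_out:
  plan:
    - {"dx": 0,"dy": 0,"dz": -2,"twist": 0,"fingers": 1}
    - {"dx": 0,"dy": 0,"dz": -4,"twist": 0,"fingers": 1}
    - {"dx": 0,"dy": 0,"dz": -5,"twist": 0,"fingers": 1}
    - {"dx": 0,"dy": 0,"dz": -6,"twist": 0,"fingers": 1}
    - {"dx": 0,"dy": 0,"dz": -6,"twist": 0,"fingers": 1}

```text
clock: 14.45
eef_pos: [0.5742, 0.218, 0.0599]
tool_rot: [0.148, 0.989, -0.0, -0.0]
ft_force: [0.3, -1.1, -2.9]
grip_width: 0.0381
grasp_force: 60.4
```

The force is -2.9 N, which is just the cassette's weight, so it is free. I continue up.

carry_out:
  plan:
    - {"dx": 0,"dy": 0,"dz": -3,"twist": 0,"fingers": 1}
    - {"dx": 0,"dy": 0,"dz": -6,"twist": 0,"fingers": 1}
    - {"dx": 0,"dy": 0,"dz": -10,"twist": 0,"fingers": 1}
    - {"dx": 0,"dy": 0,"dz": -15,"twist": 0,"fingers": 1}
    - {"dx": 0,"dy": 0,"dz": -20,"twist": 0,"fingers": 1}

```text
clock: 14.87
eef_pos: [0.5746, 0.2182, 0.0809]
tool_rot: [0.148, 0.989, 0.0, 0.0]
ft_force: [0.5, -0.2, -3.0]
grip_width: 0.0384
grasp_force: 60.5
```

carry_out:
  plan:
    - {"dx": 0,"dy": 0,"dz": -10,"twist": 0,"fingers": 1}
    - {"dx": 0,"dy": 0,"dz": -25,"twist": 0,"fingers": 1}
    - {"dx": 0,"dy": 0,"dz": -45,"twist": 0,"fingers": 1}
    - {"dx": 0,"dy": 0,"dz": -65,"twist": 0,"fingers": 1}
    - {"dx": 0,"dy": 0,"dz": -80,"twist": 0,"fingers": 1}

```text
clock: 15.28
eef_pos: [0.5751, 0.2184, 0.1632]
tool_rot: [0.148, 0.989, 0.001, 0.001]
ft_force: [0.3, 0.5, -2.5]
grip_width: 0.0385
grasp_force: 60.5
```

carry_out:
  plan:
    - {"dx": 0,"dy": 0,"dz": 0,"twist": 0,"fingers": 1}
    - {"dx": 0,"dy": 0,"dz": 0,"twist": 0,"fingers": 1}
    - {"dx": 0,"dy": 0,"dz": 0,"twist": 0,"fingers": 1}
    - {"dx": 0,"dy": 0,"dz": 0,"twist": 0,"fingers": 1}
    - {"dx": 0,"dy": 0,"dz": 0,"twist": 0,"fingers": 1}

```text
clock: 15.7
eef_pos: [0.5736, 0.2178, 0.1587]
tool_rot: [0.148, 0.989, -0.001, -0.001]
ft_force: [0.4, 1.1, -2.8]
grip_width: 0.0381
grasp_force: 60.5
```

Run:
```python
from h import *
w=snap('wrist');s=snap('scene');o=bot.get_obs();print(o['clock'],o['eef_pos'],o['ft_force'],o['ft_torque'])
out=np.zeros((600,800,3),np.uint8)
out[:300,:400]=cv2.resize(w['image'],(400,300))
out[:,400:]=cv2.resize(s['image'][90:240,290:390],(400,600),interpolation=cv2.INTER_CUBIC)
out[300:,:400]=cv2.resize(s['image'][170:320,160:360],(400,300),interpolation=cv2.INTER_CUBIC)
cv2.imwrite('pics/c7.png',out[...,::-1])
```

```text
15.8 [0.5738564  0.21800356 0.15911752] [ 0.12847108 -0.38527439 -2.65471222] [ 0.03407384 -0.00432542  0.02562562]
```

View pics/c7.png

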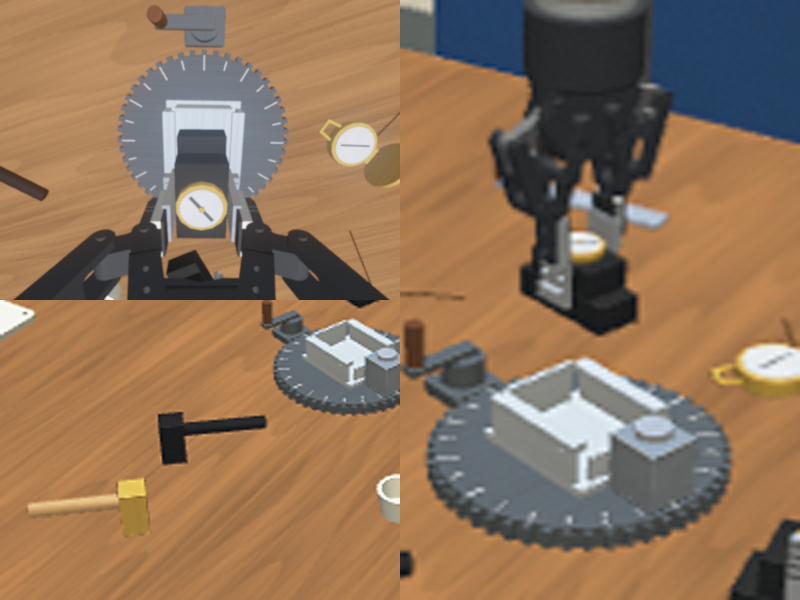

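The cassette hangs level above the empty dock, lifted about 10 cm. The mallet stands upright, the plunger is down, and the compass, magnet and cup have not been touched. I hand it in.

```bash
python3 -c "
from h import *
print(job_done())"
```

```text
the job is handed in; nothing more can be done
None
```

I knocked the plunger fully down with the mallet, stood the mallet back upright, and handed the job in holding the cassette level by its pinched catches about 10 cm above its seat; the hand-in gave no verdict, and the fingers read 38 mm apart where 45 mm was expected.

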